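# Hold a vent sash at its set angle

### The arm

A 6-joint arm with a two-finger parallel gripper is mounted at the origin on the work surface. World frame = base frame: x ahead of the robot, y to its left, z up, the work surface at z = 0. Lengths are in mm, angles in rad, forces in N, time in s.
With the tool pointing down it reaches from about 275 to 750 mm from the base axis. Payload 10.2 kg.
Tool frame: the origin (TCP) lies between the finger pads; the fingertips stand 17 mm ahead of it and the grasp point (between the pads) lies 2 mm behind it (tips_ahead is the distance from the TCP to the fingertips, in mm); z points along the fingers, y is the line along which they close (so a half turn about z gives the same grasp; the last joint's range is limited). The gripper opens to 85 mm and grips with 20 to 120 N. Pads are 22 mm wide; open, the fingers measure 114 mm over their backs; the gripper's body (76 mm by 85 mm) begins 54 mm behind the grasp point. The pads swing forward as they close: fully open they stand 13 mm farther back than shut.
Start: joints at [0.991, 0.313, 1.498, -0, 1.331, -0.223], TCP at [183.384, 491.937, 248.294] pointing down, gripper open.
Joint ranges: [-2.94, 2.94], [-0.97, 2.17], [0.19, 2.56], [-1.23, 4.37], [0.02, 3.11], [-2.88, 2.88]. Speed limits (rad/s): [2.39, 2.39, 3.01, 3.14, 3.14, 3.14].

### API

Orientations are given as a unit quaternion [w, x, y, z].
In Python, from rig import sense, capture, finish_job, boxes_of, tips_ahead gives the robot as it stands.
- The arm moves only by the tool drive_tool, never from a script. Its argument "commands" is text: rows parted by semicolons, each of 7 numbers parted by spaces: the shift along the world's x, y, z in units of 0.1 m (1.0 is 0.1 m), then the turn, a rotation vector about the world's x, y, z in units of pi/4 rad (1.0 is pi/4 rad), then the opening in per cent of the stroke, from 0 (shut) to 100 (fully open). A call has 1 to 20 rows; each row shifts and turns the commanded pose from where the row before left it; what a row does not reach is not made up. A row lasts 1/12 s, in which the tool goes at most 41.7 mm and 7.16 degrees, less where a joint would pass 70% of its speed; a pose out of reach is approached as far as the arm can. A call with a number of a shift or a turn outside -1 to 1 is refused whole. A call with a gripper value outside its range is refused whole. The fingers move at their own pace and stop on an object; "force" is the grip in N (left out, the last holds). Time passes only in rows, so rows that do not move let the fingers close. It gives the time, the measured TCP pose, the force, the opening and the grip force at its end, in the units of the state.
- sense(): the state, without advancing time (a new reading comes with each control period).
- capture(name): name is "scene" or "top" or "wrist"; returns a dict with "pixels" (480x640x3 uint8, blue, green, red), "fov_y" (degrees; the focal length in pixels is half the picture's height over the tangent of half this angle, whatever the lens; pixels are square), "cx", "cy" (the principal point, pixels), "k1" (the pictures are not rectified: a ray, as slopes to the right and down, at radius r is drawn at 1 + k1 r^2 times it, then the intrinsics apply), "position" and "attitude" of the camera in the world; the wrist camera has in their place "tool_from_camera" (4x4, takes a point from camera to tool coordinates, whose origin is the TCP and whose axes are the flange's). Camera axes: x right, y down, z forward; pixel columns grow to the right and rows downward; lengths in mm; the calibration is good to about 2 mm. A picture is of the moment at which its call begins: read the wrist's pose just before it. There is no depth.
- finish_job(): hands the job in; it is judged then, once.
Trained networks look in a picture, given as the dict that the camera call returned (one of the last four; its "shot" number tells which), for a name from the list of things; names that differ only in an ending like _2 or _b are one class to them, and where a whole thing is asked for, a point or a joint stands for the part that bears it (a point fixed in the world has none). Each returns a list of dicts, best first, with "confidence" (0 to 1); they miss things now and then, are a little off and sometimes report something else, mostly with a low value. They report only what shows in the picture. A call takes as long as a camera call.
- boxes_of(picture, name): "position" ([column, row] in pixels, amid what is visible of it).
The state is a dict: "time_s": time; "joints": joint angles; "dq": joint speeds; "tau": joint torques, N m; "eef_pos": TCP position; "ee_rot": TCP orientation; "force": force on the tool from outside, world axes, zero at the start; "wrist_torque": the same for the moment, N m; "grip_width": opening from 0.0 (shut) to 1.0 (fully open); "grip_force": force on a finger pad.
Only numpy, scipy, OpenCV 4.12 (cv2) and the standard library are available. Lean on these libraries where they do the work, as an engineer would, in place of code of your own. Each camera call takes 0.05 s, during which the arm holds its last target. There are 200 camera calls.

### The job

Take the glazed vent sash on the bench jig by the small steel barrel knob on its front edge, with a light grip, swing it up until it stands at the same angle as the pointer arm beside it, and finish holding it there by the knob so that its stay can be fitted. Do not let the sash drop, and do not shift the pointer or the loose things on the bench. The job ends with the gripper still holding the sash up; do not let go.

Things in the scene. Friction and masses are not known exactly. Their poses are not given: they have to be found in the camera images.
- jig: Fixed bench jig: aluminium window frame 260 x 300 mm flat on timber bearers, top 80 mm above the bench. Origin on the bench under its centre; x runs from the knob side (front) to the hinge side, y along the hinge towards the pointer. Place and yaw vary. On the +y side, 192 mm off the middle, stands a round-bar arc on a post (radius 255 mm about the hinge line, up to 320 mm high).
- sash (a joint): Angle of the sash (rad): 0 shut (flat on the frame), growing as its front edge rises; stop at 1.25. The hinge is free: the sash falls shut when let go. Aluminium frame 245 (hinge to front edge) x 280 x 18 mm with a glass pane, 0.5 to 0.9 kg. A pinch of 20 to 30 N on the knob is plenty; more than about 60 N per finger marks it and fails.
- sash_hinge (a point): Middle of the hinge line at the back of the jig, 85 mm above the bench, 110 mm behind the jig's origin. Turns with the sash: x lies in the sash's plane, away from the knob; y along the hinge (positive angles turn right-handed about it); z out of the sash's upper face.
- sash_knob (a point): Centre of the steel barrel knob before the middle of the sash's front edge: cylinder 24 mm across, 26 mm long, axis parallel to the hinge, 40 mm in front of the edge on a 10 mm stem; at (-285, 0, 9) mm in the sash_hinge frame, same axes. Shut, it is 94 mm up, nothing under it. Pinched from above across its flat ends (26 mm), it turns between the pads as the sash swings.
- pointer (a joint): Angle of the pointer arm (rad), measured like the sash's about the same hinge line: 0 level, set beforehand between 0.4 and 0.9. It is stiff and stays where it is set. When the two angles are equal the sash and the arm lie in one plane.
- pointer_pin (a point): Middle of a pin (10 mm thick, 20 mm long) that points from the pointer arm towards the sash, 200 mm from the hinge, 161 mm to the +y side of the jig's middle, 9 mm above the arm's x axis through the hinge. The arm is a dark steel bar 250 x 10 x 18 mm. x points along the arm to the hinge line, y along the hinge.
- offcut: L-shaped aluminium profile offcut, 120 x 40 mm, 40 high, lying in front of the jig; to be left alone. Origin at its underside.
- cleat: Small L-shaped dark steel corner cleat, 60 x 60 mm, 30 high, lying in front of the jig; to be left alone. Origin at its underside.
- stay: Flat steel window stay bar, 160 x 16 mm, 12 high at its end studs, lying beside the jig; to be left alone. Origin at its underside.
- driver: Screwdriver lying on the right of the bench; to be left alone. Origin at its underside.
- mallet: Hammer lying on the left of the bench; to be left alone. Origin at its underside.
- cleaner: Cleaner bottle, 64 mm across, 170 high, standing on the right of the bench; to be left alone. Origin at its underside.
- tin: Plain steel tin, 80 mm across, 90 high, standing on the left of the bench; to be left alone. Origin at its underside.

How it is judged:
By the outcome, as a careful person would: the job done as asked, in the order asked, and still so for the second after the job is handed in, while the arm keeps its last pose, push and grip.
It also fails if it takes over 38 s, if anything falls off the work surface, if the arm or the gripper's body presses on something with over 40 N, if the wrist force passes 120 N, or if a joint passes its speed limit or range.

## Working session

There is one attempt and no reset: what is moved stays moved. The work goes in short steps, Python scripts to look and compute and a tool call to move; the robot and the scene stay as the last step left them, time stands still between calls to the robot, and variables do not carry over. Pictures are saved under pics/ and viewed, at most 10 in all, crops included, and the job is handed in when it is done.

Besides the shell and the picture viewer there is one more tool, called in YAML: its name, and indented under it one key for each argument. drive_tool: Moves the arm, as the interface text tells. Shifts and turns lie within -1 to 1; 1 stands for 0.1 m of shift or pi/4 rad of turn. Its arguments: {"type":"object","properties":{"commands":{"type":"string"},"force":{"type":"number"}},"required":["commands"]}

```bash
mkdir -p pics; cat > h.py <<'E'
import numpy as np, cv2
from scipy.spatial.transform import Rotation as R
from rig import sense, capture, finish_job, boxes_of, tips_ahead
def q2m(q): return R.from_quat([q[1],q[2],q[3],q[0]]).as_matrix()
def campose(p,s=None):
    if 'position' in p:
        a=np.array(p['attitude'],float)
        return (a if a.shape==(3,3) else q2m(a)), np.array(p['position'],float)
    T=np.array(p['tool_from_camera']); M=q2m(s['ee_rot'])
    return M@T[:3,:3], M@T[:3,3]+np.array(s['eef_pos'])
def f(p): return 240/np.tan(np.radians(p['fov_y'])/2)
def ray(p,uv,s=None):
    A,o=campose(p,s); x=(np.array(uv,float)-[p['cx'],p['cy']])/f(p); y=x.copy()
    for _ in range(20): y=x/(1+p['k1']*(y@y))
    return o,A@np.r_[y,1]
def atz(p,uv,z,s=None):
    o,d=ray(p,uv,s); return o+d*(z-o[2])/d[2]
def proj(p,X,s=None):
    A,o=campose(p,s); c=(np.atleast_2d(X)-o)@A; y=c[:,:2]/c[:,2:]
    return y*(1+p['k1']*(y**2).sum(1,keepdims=True))*f(p)+[p['cx'],p['cy']]
E
cat > a.py <<'E'
from h import *
print(tips_ahead, sense())
for n in ('scene','top'):
    p=capture(n); cv2.imwrite(f'pics/{n}0.png',p['pixels']); print(n,p['position'],p['attitude'],p['fov_y'],p['k1'])
    for t in ('jig','sash','sash_knob','sash_hinge','pointer','pointer_pin','offcut','cleat','stay','driver','cleaner','tin','mallet'):
        for b in boxes_of(p,t)[:2]:
            print(t,np.round(b['position']),round(b['confidence'],2),np.round(atz(p,b['position'],94 if t=='sash_knob' else 85 if 'sash' in t else 0)))
E
python3 a.py
```

```text
17.0 {'time_s': 0.0, 'joints': array([ 9.90621095e-01,  3.13454752e-01,  1.49845839e+00,  1.74033170e-06,
        1.33101175e+00, -2.23390631e-01]), 'dq': array([-1.22237271e-03,  9.19577935e-04, -2.70991186e-04,  8.64669626e-05,
       -6.38982661e-04, -1.79169306e-03]), 'tau': array([ 1.58548746e-04, -4.12265396e+01, -2.59740740e+01, -1.56199385e-04,
        4.16933544e-03, -6.40763687e-06]), 'eef_pos': array([183.23145881, 491.72488179, 247.72461485]), 'ee_rot': array([-2.61270412e-04,  1.77447783e-01,  9.84129992e-01, -6.12742608e-04]), 'force': array([-0.02215536, -0.35591113, -0.02538107]), 'wrist_torque': array([ 0.01585425, -0.04062618,  0.01200125]), 'grip_force': 0.0, 'grip_width': 0.9989918038037503}
scene [ 924.76436072 -568.13788642  901.76419261] [-0.32193793  0.90894016  0.24794812 -0.09330315] 57.542094919500805 -0.01555213859037656
jig [341. 259.] 0.62 [610.  12.   0.]
sash [339. 256.] 0.64 [631. -39.  85.]
sash_knob [337. 256.] 0.83 [631. -47.  94.]
sash_hinge [334. 255.] 0.58 [621. -42.  85.]
pointer [377. 185.] 0.73 [569. 298.   0.]
pointer_pin [376. 186.] 0.76 [5
[... 460 characters left out ...]
296046 -0.034990801045269804
jig [320. 218.] 0.79 [648. -16.   0.]
sash [330. 228.] 0.86 [615. -37.  85.]
sash [107. 231.] 0.21 [601. 478.  85.]
sash_knob [327. 223.] 0.89 [626. -30.  94.]
sash_hinge [325. 224.] 0.86 [623. -27.  85.]
sash_hinge [492. 328.] 0.17 [ 389. -410.   85.]
pointer [247. 225.] 0.69 [629. 165.   0.]
pointer_pin [250. 216.] 0.71 [650. 156.   0.]
offcut [288. 331.] 0.75 [371.  59.   0.]
cleat [393. 292.] 0.82 [ 470. -195.    0.]
stay [407. 219.] 0.85 [ 648. -229.    0.]
driver [491. 329.] 0.64 [ 382. -433.    0.]
driver [250. 224.] 0.4 [630. 158.   0.]
cleaner [125. 312.] 0.64 [413. 456.   0.]
tin [106. 231.] 0.82 [610. 511.   0.]
mallet [122. 309.] 0.94 [420. 464.   0.]
```

View pics/top0.png

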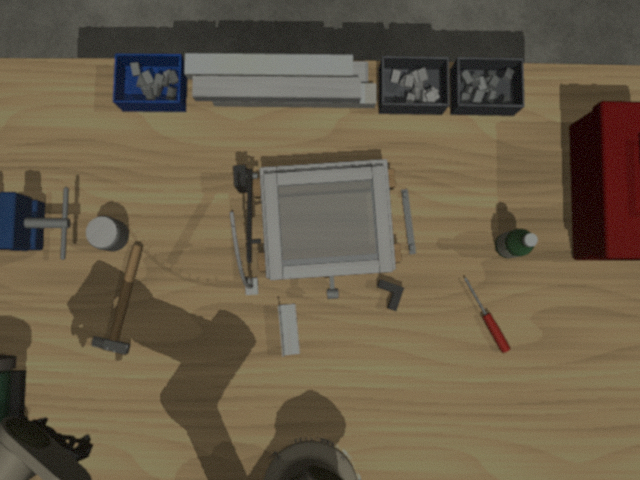

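View pics/scene0.png

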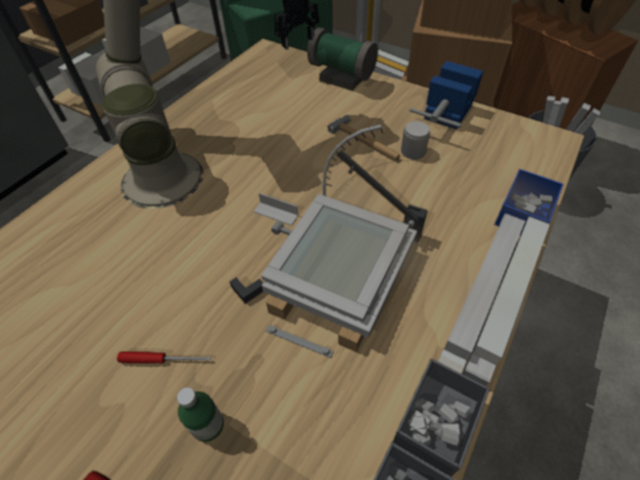

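The top view shows the sash with its front corners near (265,278) and (395,272). The knob is near (333,292), the offcut at (289,330), the cleat at (392,290), and the pointer runs from (243,178) to (250,285). I need sharper crops.

```bash
python3 - <<'E'
import cv2
a=cv2.imread('pics/top0.png')[155:305,228:428]; cv2.imwrite('pics/c1.png',cv2.resize(a,None,fx=4,fy=4,interpolation=3))
a=cv2.imread('pics/scene0.png')[115:265,250:450]; cv2.imwrite('pics/c2.png',cv2.resize(a,None,fx=4,fy=4,interpolation=3))
E
```

```text
(no output)
```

View pics/c1.png

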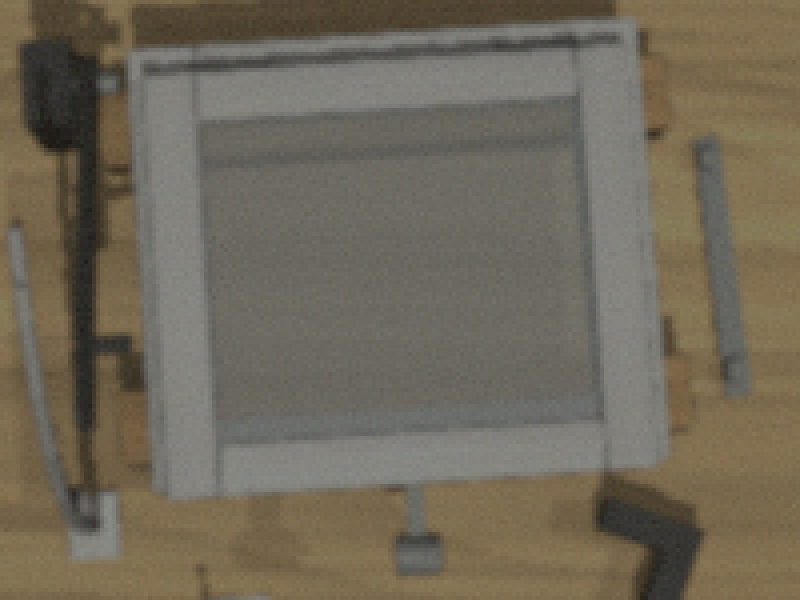

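View pics/c2.png

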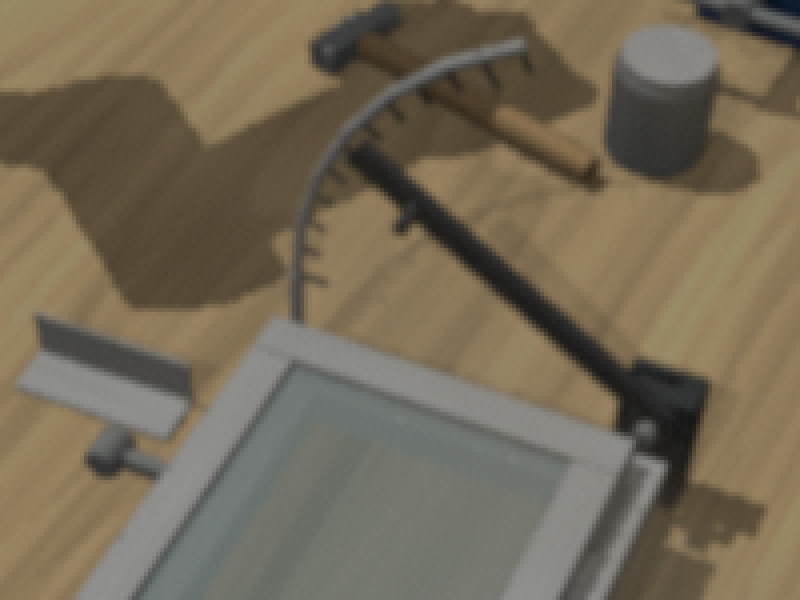

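The top crop puts the knob barrel at (332.5,293) and the pin at (256,241.5). The scene crop puts the pin at (352,168), the knob at (278,228), the sash's front +y corner at (319,195.5), and the arm's end near (340,153). I'll fit the jig pose and pointer angle to these together.

```bash
cat > fit.py <<'E'
from h import *
from scipy.optimize import least_squares
def hinge(v):  # v: x,y of jig origin, yaw
    c,s=np.cos(v[2]),np.sin(v[2]); Rz=np.array([[c,-s,0],[s,c,0],[0,0,1]])
    return Rz, np.array([v[0],v[1],85])+Rz@[110,0,0]
def P(v,X,th):
    Rz,h=hinge(v); c,s=np.cos(th),np.sin(th)
    return h+Rz@np.array([[c,0,s],[0,1,0],[-s,0,c]])@np.array(X,float)
KN=[-285,0,9]; PIN=[-200,161,9]; END=[-250,176,9]
E
cat > b.py <<'E'
from fit import *
pics={n:capture(n) for n in('top','scene')}
C=lambda n,u,v:((228+u/4,155+v/4) if n=='top' else (250+u/4,115+v/4))
obs=[('top',418,553,KN,0),('scene',112,452,KN,0),('top',112,345,PIN,1),('scene',406,215,PIN,1),
('top',165,497,[-245,140,18],0),('top',668,465,[-245,-140,18],0),('scene',275,322,[-245,140,18],0),('top',86,430,END,1),('scene',360,156,END,1)]
def r(v): return np.concatenate([proj(pics[n],P(v,X,v[3] if k else 0))[0]-C(n,a,b) for n,a,b,X,k in obs])
s=least_squares(r,[600,-20,0,.6],loss='soft_l1'); print(s.x, np.round(s.fun.reshape(-1,2),1))
print(np.sqrt(np.diag(np.linalg.inv(s.jac.T@s.jac))))
print('knob',P(s.x,KN,0),'target',P(s.x,KN,s.x[3]))
E
python3 b.py
```

```text
[ 6.39639640e+02 -3.36386720e+01  7.03024100e-02  5.45417504e-01] [[ 0.7 -0.4]
 [-0.3  0.2]
 [-0.2  0.2]
 [-0.1  1.8]
 [ 1.3 -0.5]
 [-1.2  0.3]
 [ 0.1 -1.8]
 [-1.  -1.1]
 [-2.  -0.8]]
[1.13078317 1.58834228 0.00878636 0.01418948]
knob [465.07192434 -45.93146186  94.        ] target [510.9776522  -42.69885115 240.54509038]
```

drive_tool:
  commands: ".145 -.348 0 0 0 .0363 100;.145 -.348 0 0 0 .0363 100;.145 -.348 0 0 0 .0363 100;.145 -.348 0 0 0 .0363 100;.145 -.348 0 0 0 .0363 100;.145 -.348 0 0 0 .0363 100;.145 -.348 0 0 0 .0363 100;.145 -.348 0 0 0 .0363 100;.145 -.348 0 0 0 .0363 100;.145 -.348 0 0 0 .0363 100;.145 -.348 0 0 0 .0363 100;.145 -.348 0 0 0 .0363 100;.145 -.348 0 0 0 .0363 100;.145 -.348 0 0 0 .0363 100;.145 -.348 0 0 0 .0363 100;0 0 0 0 0 0 100;0 0 0 0 0 0 100"
  force: 25

```text
time_s: 2.92
eef_pos: [401.1, -31.3, 248.1]
ee_rot: [-0.0, -0.034, 0.999, 0.0]
force: [0.7, 1.2, 0.3]
grip_width: 0.999
grip_force: 0.0
```

```bash
python3 - <<'E'
from fit import *
v=[639.6,-33.6,.0703,.545]
s=sense(); p=capture('wrist'); cv2.imwrite('pics/w1.png',p['pixels'])
print(s['time_s'],s['eef_pos'],q2m(s['ee_rot']),p['tool_from_camera'],p['fov_y'])
for n,X,t in(('sash_knob',KN,0),('pointer_pin',PIN,.545),('pointer',END,.545)):
    print(n,proj(p,P(v,X,t),s),[(b['position'],b['confidence']) for b in boxes_of(p,n)[:2]])
E
```

```text
2.9167 [401.10337547 -31.31119519 248.09027174] [[-9.97716707e-01 -6.75360447e-02 -5.06066926e-04]
 [-6.75362104e-02  9.97716773e-01  3.17768447e-04]
 [ 4.83450636e-04  3.51220731e-04 -9.99999821e-01]] [[ 5.84894341e-04 -9.52045336e-01 -3.05956429e-01  7.96068992e+01]
 [ 9.99999631e-01  3.64395632e-04  7.77800174e-04  2.88954173e-01]
 [-6.29011841e-04 -3.05956771e-01  9.52045198e-01 -1.24917434e+02]
 [ 0.00000000e+00  0.00000000e+00  0.00000000e+00  1.00000000e+00]] 64.22052030721477
sash_knob [[297.4888343  300.55871819]] [([313.1, 385.2], 0.7)]
pointer_pin [[533.94302576 529.05895757]] []
pointer [[596.61478946 521.39118947]] []
```

View pics/w1.png

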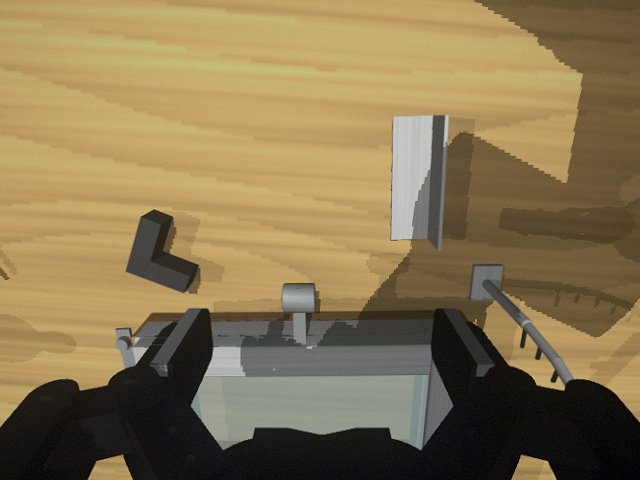

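The wrist view shows the knob at (298.5,297), about 3 mm from the prediction. To get the pointer angle accurately, I'll tilt the wrist to look forward at the pin and arm end.

drive_tool:
  commands: "0 .112 .102 0 -.139 0 100;0 .112 .102 0 -.139 0 100;0 .112 .102 0 -.139 0 100;0 .112 .102 0 -.139 0 100;0 .112 .102 0 -.139 0 100;0 .112 .102 0 -.139 0 100;0 .112 .102 0 -.139 0 100;0 .112 .102 0 -.139 0 100;0 0 0 0 0 0 100;0 0 0 0 0 0 100;0 0 0 0 0 0 100"

```text
time_s: 4.03
eef_pos: [401.0, 59.7, 330.0]
ee_rot: [0.422, -0.033, 0.906, -0.015]
force: [0.1, -0.4, -0.1]
grip_width: 1.002
grip_force: 0.0
```

```bash
python3 - <<'E'
from fit import *
import pickle
v=[639.6,-33.6,.0703,.545]
s=sense(); p=capture('wrist'); cv2.imwrite('pics/w2.png',p['pixels']); pickle.dump((s,p),open('w2.pkl','wb'))
print(s['time_s'],s['eef_pos'])
for n,X,t in(('sash_knob',KN,0),('pointer_pin',PIN,.545),('pointer',END,.545)):
    print(n,proj(p,P(v,X,t),s),[(b['position'],b['confidence']) for b in boxes_of(p,n)[:2]])
E
```

```text
4.0333 [400.95671254  59.67480721 329.98160077]
sash_knob [[196.98505604  25.95743812]] [([234.3, 117.1], 0.57)]
pointer_pin [[388.181295   219.64530403]] [([392.6, 223.8], 0.69), ([58.4, 39.3], 0.51)]
pointer [[414.79684305 226.93367444]] [([397.7, 222.1], 0.59)]
```

View pics/w2.png

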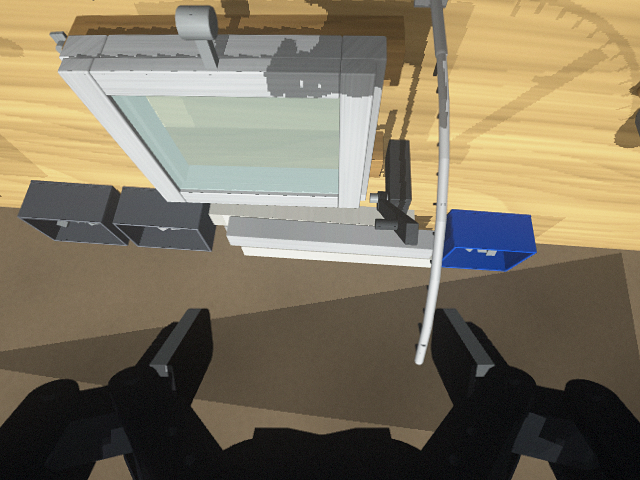

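In this view, nearly along the arm, the pin is at about (384,225), the arm's end face at about (411,233) and the knob at about (197,23). I'll zoom in to be precise.

```bash
python3 - <<'E'
import cv2
a=cv2.imread('pics/w2.png')
b=cv2.resize(a[180:260,360:440],None,fx=7,fy=7,interpolation=3)
c=cv2.resize(a[0:80,160:240],None,fx=3,fy=3,interpolation=3)
d=cv2.resize(a[30:110,340:420],None,fx=3,fy=3,interpolation=3)
o=cv2.copyMakeBorder(cv2.vconcat([c,d]),0,80,0,0,0)
cv2.imwrite('pics/c3.png',cv2.hconcat([b,o]))
E
```

```text
(no output)
```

View pics/c3.png

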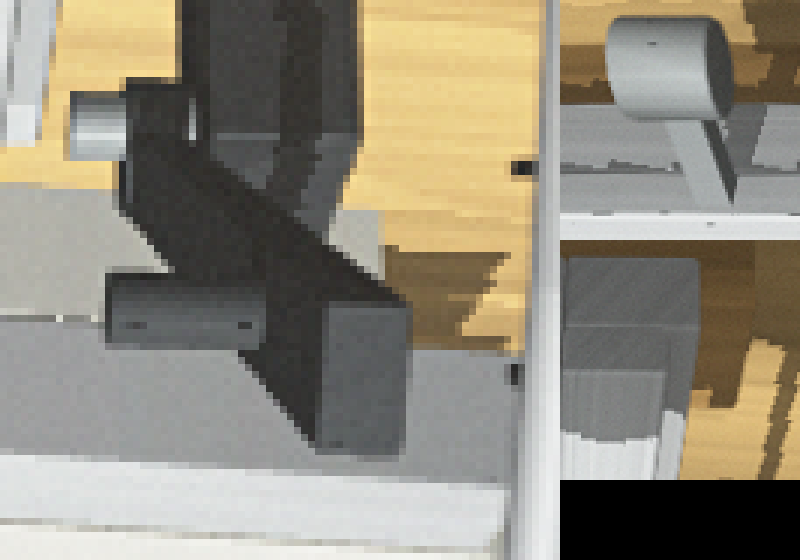

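```bash
cat > g.py <<'E'
from fit import *
import pickle
pics={n:(None,capture(n)) for n in('top','scene')}; pics['w2']=pickle.load(open('w2.pkl','rb'))
s1=dict(eef_pos=[401.103,-31.311,248.09],ee_rot=R.from_matrix([[-.997717,-.067536,-.000506],[-.067536,.997717,.000318],[.000483,.000351,-1]]).as_quat()[[3,0,1,2]])
pics['w1']=(s1,pics['w2'][1])
o=dict(top=(228,155),scene=(250,115))
obs=[('top',418,553,KN,0),('scene',112,452,KN,0),('top',112,345,PIN,1),('scene',406,215,PIN,1),
('top',86,430,END,1),('scene',360,156,END,1),('top',165,497,[-245,140,18],0),('top',668,465,[-245,-140,18],0),
('w1',298.5,297,KN,0),('w2',195.7,22.3,KN,0),('w2',386.6,224.3,PIN,1),('w2',375.1,224.3,[-200,151,9],1),('w2',411.7,234.1,END,1)]
def r(v):
    e=[]
    for n,a,b,X,k in obs:
        uv=(o[n][0]+a/4,o[n][1]+b/4) if n in o else (a,b)
        e.append(proj(pics[n][1],P(v,X,v[3] if k else 0),pics[n][0])[0]-uv)
    return np.concatenate(e)
s=least_squares(r,[640,-33,.07,.55],loss='soft_l1'); print(s.x, np.round(r(s.x).reshape(-1,2),1).tolist())
print(np.sqrt(np.diag(np.linalg.inv(s.jac.T@s.jac))))
print('knob',P(s.x,KN,0),'target',P(s.x,KN,s.x[3]))
for t in(.54,.56,.58): print(t,np.round([proj(pics[n][1],P(s.x,X,t),pics[n][0])[0] for n in('w2','scene') for X in (PIN,END)],1).tolist())
E
python3 g.py
```

```text
[ 6.37223834e+02 -3.58549472e+01  5.91304820e-02  5.69150212e-01] [[0.8, 0.7], [-1.2, -0.2], [0.3, -0.9], [0.4, 1.2], [-0.8, -2.6], [-1.1, -1.9], [1.6, -0.0], [-0.8, 2.1], [-1.1, -0.0], [0.1, 0.8], [-0.3, 0.1], [0.5, -0.4], [1.3, -0.1]]
[0.65135196 0.80771451 0.006296   0.00309205]
knob [462.52968093 -46.19675252  94.        ] target [512.22054743 -43.2550784  246.17241183]
0.54 [[386.8, 218.2], [413.8, 225.1], [350.6, 171.1], [337.3, 153.6]]
0.56 [[386.5, 222.4], [413.3, 231.2], [351.5, 170.3], [338.4, 152.6]]
0.58 [[386.2, 226.7], [412.7, 237.3], [352.4, 169.6], [339.5, 151.6]]
```

The pointer angle comes out at about 0.569 rad and the knob at (462.5, -46.2, 94). I'll move back above the knob, then go down.

drive_tool:
  commands: ".077 -.1325 -.16 0 .139 0 65;.077 -.1325 -.16 0 .139 0 65;.077 -.1325 -.16 0 .139 0 65;.077 -.1325 -.16 0 .139 0 65;.077 -.1325 -.16 0 .139 0 65;.077 -.1325 -.16 0 .139 0 65;.077 -.1325 -.16 0 .139 0 65;.077 -.1325 -.16 0 .139 0 65;0 0 0 0 0 0 65;0 0 -.25 0 0 0 65;0 0 -.25 0 0 0 65;0 0 -.25 0 0 0 65;0 0 -.2 0 0 0 65;0 0 -.15 0 0 0 65;0 0 0 0 0 0 65;0 0 0 0 0 0 65"
  force: 25

```text
time_s: 5.67
eef_pos: [462.4, -46.4, 92.2]
ee_rot: [-0.0, -0.035, 0.999, 0.0]
force: [0.1, 0.4, 0.6]
grip_width: 0.647
grip_force: 0.0
```

```bash
python3 - <<'E'
from fit import *
s=sense(); p=capture('wrist'); cv2.imwrite('pics/w3.png',p['pixels'])
print(s['time_s'],s['eef_pos'],s['force'],R.from_matrix(q2m(s['ee_rot'])).as_rotvec(), proj(p,[462.5,-46.2,94],s),q2m(s['ee_rot'])[:,2])
E
```

```text
5.6667 [462.39177626 -46.41065585  92.19290527] [0.10993784 0.35910098 0.5636892 ] [ 1.11137192e-01 -3.13960877e+00 -2.75682092e-04] [[320.96881674 341.45457557]] [-2.36457317e-05  1.74778547e-04 -9.99999984e-01]
```

View pics/w3.png

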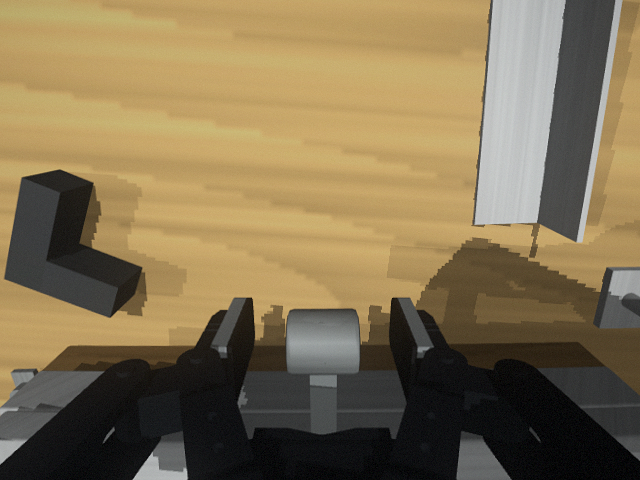

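The knob's centre is at (322,342), midway between the pads and where predicted (321,341). I'll close on it.

drive_tool:
  commands: "0 0 0 0 0 0 0;0 0 0 0 0 0 0;0 0 0 0 0 0 0;0 0 0 0 0 0 0;0 0 0 0 0 0 0;0 0 0 0 0 0 0;0 0 0 0 0 0 0;0 0 0 0 0 0 0"
  force: 25

```text
time_s: 6.38
eef_pos: [462.9, -46.0, 93.0]
ee_rot: [0.001, -0.036, 0.999, 0.0]
force: [-0.9, 3.4, 6.3]
grip_width: 0.3
grip_force: 27.6
```

```bash
python3 - <<'E'
from fit import *
v=[637.2,-35.85,.0591]
a=np.linspace(0,.569,15); K=np.array([P(v,KN,t) for t in a])
print(np.round(np.diff(K,axis=0)/100,3)); print(K[-1]-K[0]); print(sense()['force'])
E
```

```text
[[0.006 0.    0.116]
 [0.011 0.001 0.115]
 [0.015 0.001 0.115]
 [0.02  0.001 0.114]
 [0.025 0.001 0.113]
 [0.029 0.002 0.112]
 [0.034 0.002 0.111]
 [0.038 0.002 0.109]
 [0.043 0.003 0.108]
 [0.047 0.003 0.106]
 [0.051 0.003 0.104]
 [0.055 0.003 0.102]
 [0.059 0.004 0.099]
 [0.063 0.004 0.097]]
[ 49.6667911    2.93872963 152.13707693]
[-0.93548765  3.4148756   6.33661289]
```

drive_tool:
  commands: ".003 0 .058 0 0 0 0;.003 0 .058 0 0 0 0;.005 .001 .058 0 0 0 0;.006 0 .057 0 0 0 0;.007 .001 .058 0 0 0 0;.008 0 .057 0 0 0 0;.01 .001 .057 0 0 0 0;.01 0 .057 0 0 0 0;.012 .001 .057 0 0 0 0;.013 0 .056 0 0 0 0;.014 .001 .056 0 0 0 0;.015 .001 .056 0 0 0 0;.017 .001 .056 0 0 0 0;.017 .001 .055 0 0 0 0;0 0 0 0 0 0 0"
  force: 25

```text
time_s: 7.63
eef_pos: [476.3, -45.0, 172.2]
ee_rot: [-0.0, -0.036, 0.999, 0.001]
force: [0.6, 5.5, -4.3]
grip_width: 0.299
grip_force: 25.5
```

drive_tool:
  commands: ".019 .001 .055 0 0 0 0;.019 .001 .054 0 0 0 0;.021 .002 .054 0 0 0 0;.022 .001 .053 0 0 0 0;.023 .002 .053 0 0 0 0;.024 .001 .053 0 0 0 0;.025 .002 .052 0 0 0 0;.026 .001 .052 0 0 0 0;.027 .002 .051 0 0 0 0;.028 .002 .051 0 0 0 0;.029 .002 .05 0 0 0 0;.03 .002 .049 0 0 0 0;.031 .002 .049 0 0 0 0;.032 .002 .048 0 0 0 0;0 0 0 0 0 0 0;0 0 0 0 0 0 0"
  force: 25

```text
time_s: 8.97
eef_pos: [511.5, -42.2, 244.1]
ee_rot: [-0.001, -0.036, 0.999, 0.001]
force: [-2.3, 6.9, -3.3]
grip_width: 0.298
grip_force: 25.3
```

```bash
python3 - <<'E'
from fit import *
from scipy.optimize import brentq
v=[637.2,-35.85,.0591]
s=sense(); print(s['time_s'],s['eef_pos'],s['force'],s['grip_force'])
z=s['eef_pos'][2]+2; print('theta from z',brentq(lambda t:P(v,KN,t)[2]-z,0,1.2))
p=capture('scene'); b=p['pixels'][115:265,250:450]
q=capture('top'); c=q['pixels'][155:305,228:428]
cv2.imwrite('pics/c4.png',cv2.resize(b,None,fx=4,fy=4,interpolation=3)); 
for n,X in(('end',END),('pin',PIN),('sash',[-245,140,18]),('sashb',[-245,140,0]),('knob',KN)): print(n,4*(proj(p,P(v,X,.569))[0]-[250,115]))
E
```

```text
8.9667 [511.51058661 -42.20996221 244.10724777] [-2.34371677  6.90108032 -3.30292459] 25.293642282485962
theta from z 0.5688732058139845
end [355.46100125 148.50219306]
pin [407.67040316 219.8874808 ]
sash [341.84591049 183.05627655]
sashb [326.8681392  197.96241895]
knob [158.55199955 298.29327388]
```

View pics/c4.png

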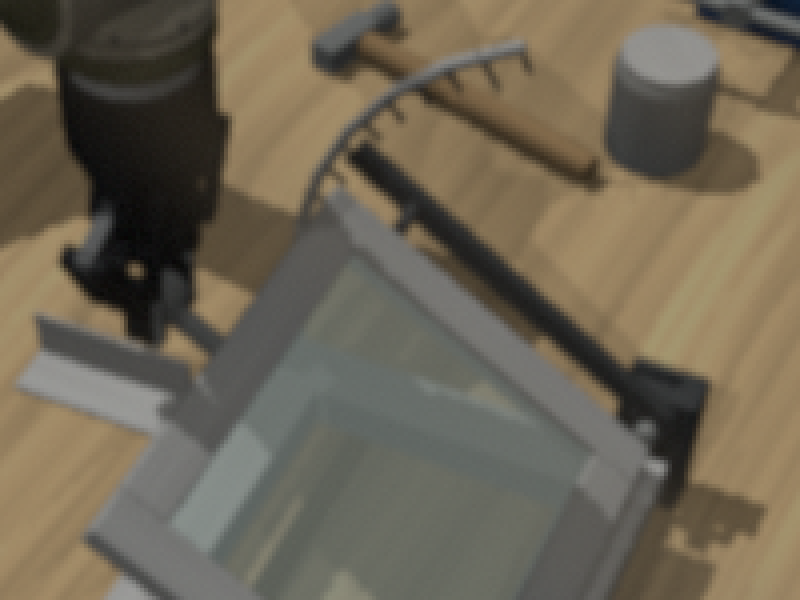

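The sash edge and the pointer arm are parallel and in one plane to within the measuring error, at about 0.567 rad against 0.569. Grip is 25 N and the arm is still, so I'm handing in.

```bash
python3 -c "
from rig import *
s=sense();print(s['eef_pos'],abs(s['dq']).max(),s['grip_force']);print(finish_job())"
```

```text
[511.4268322  -42.1985057  243.99310414] 0.0020333025338977124 25.32703399658203
the job is handed in; nothing more can be done
None
```

I handed the job in with the sash held by its knob at 25 N, standing at about 0.567 rad against a measured pointer angle of about 0.569 rad (good to roughly 0.01 rad); it took about 9 s, and the result of the judging was not shown.

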